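# Shake test: find the sealed case with the loose part and hand it over

### The arm

A 7-joint arm with a two-finger parallel gripper is mounted at the origin on a cart in front of the work surface, level with it; the furniture and walls round the work are solid. World frame = base frame: x ahead of the robot, y to its left, z up, the work surface at z = 0. Lengths are in m, angles in rad, forces in N, time in s.
With the tool pointing down it reaches from about 0.425 to 0.825 m from the base axis. Payload 3.6 kg.
Tool frame: the origin (TCP) lies at the centre of the arm's flange, where the gripper is bolted on; the fingertips stand 186 mm ahead of it and the grasp point (between the pads) lies 167 mm ahead of it (ctrl.pinch_z is the distance from the TCP to the grasp point, in m); z points along the fingers, y is the direction in which the jaws open and shut (so a half turn about z gives the same grasp; the last joint's range is limited). The gripper opens to 93 mm and grips with 3 to 60 N. Pads are 15 mm wide; open, the fingers measure 128 mm over their backs; the gripper's body (75 mm by 188 mm) begins 65 mm behind the grasp point.
Start: joints at [-1.155, 0.615, -0.013, 1.423, 0.008, 1.103, -0.04], TCP at [0.278, 0.587, 0.405] pointing down, gripper open.
Joint ranges: [-3.12, 3.12], [-0.3, 2.06], [-1.34, 1.32], [0.26, 2.42], [-1.36, 4.5], [0.01, 1.98], [-2.84, 2.84]. Speed limits (rad/s): [2.79, 2.79, 3.14, 3.14, 3.14, 3.14, 3.14].

### API

Orientations are given as a unit quaternion [w, x, y, z].
In Python, from rig import readout, vision, workorder, ctrl gives the robot as it stands.
- The arm moves only by the shell command python3 -m jog 'ROWS' [FORCE]. ROWS is JSON, a list of rows, each a list of 7 numbers: the opening, from -1 (shut) to 1 (fully open), so that 0 is half open, then the shift along the tool's x, y, z in mm, then the turn, a rotation vector about the tool's x, y, z in degrees. A call has 1 to 8 rows; each row is the pose to reach, as a shift and turn from the pose commanded when the call began, along the tool's axes at that moment; what a row does not reach only later rows make up. A row lasts 1/8 s, in which the tool goes at most 62.5 mm and 10.7 degrees, less where a joint would pass 70% of its speed; a pose out of reach is approached as far as the arm can. A call with a gripper value outside its range is refused whole. The fingers move at their own pace and stop on an object; FORCE is the grip in N (left out, the last holds). Time passes only in rows, so rows that repeat a pose let the fingers close. It gives the time, the measured TCP pose, the force and the opening at its end, in the units of the state.
- readout.read_state(): the state, without advancing time (a new reading comes with each control period).
- vision.snapshot(name): name is "side" or "top"; returns (picture, depth): 480x640x3 uint8, red, green, blue; 480x640 float32, m along the optical axis (not along the pixel's ray), 0 where there is no reading.
- vision.camera_info(name): a dict with "fx", "fy", "cx", "cy" (pixels), "R" (3x3) and "t" (3): a world point X has camera coordinates R X + t. Camera axes: x right, y down, z forward; pixel columns grow to the right and rows downward; lengths in m; the calibration is good to about 2 mm. A picture is of the moment at which its call begins. camera_info takes no time and is no camera call.
- workorder.close_job(): hands the job in, once; it reports no verdict.
The state is a dict: "t": time; "joints": joint angles; "qvel": joint speeds; "joint_torque": joint torques, N m; "tool_pos": TCP position; "orientation": TCP orientation; "force": force on the tool from outside, world axes, zero at the start; "moment": the same for the moment, N m; "width": opening from 0.0 (shut) to 1.0 (fully open).
Only numpy, scipy, OpenCV 4.12 (cv2) and the standard library are available. Lean on these libraries where they do the work, as an engineer would, in place of code of your own. Each camera call takes 0.05 s, during which the arm holds its last target.

### The job

The part inside one of the three sealed cases in the tray has come loose. Working from left to right, lift each case in turn by its handle, shake it briskly end to end in the air, lid up, to find out whether it rattles, and put it back in its own pocket. Then hold the one that rattled out in front of you, past the left-hand end of the bench, upright, still and well above bench height, for a colleague to take: finish while holding it there, with the other two fully home in their pockets and the tools round about left alone.

Things in the scene. Friction and masses are not known exactly. Their poses are not given: they have to be found in the camera images.
- case_left_mid (a point): Left-hand (+y) of three alike sealed grey parts cases, latch and white seals on the end facing the robot, handle on top. Box 112 mm long (own x), 64 wide (own y), 72 high, 106 mm high with the handle. This point: its middle, 53 mm above the underside; own z up. Lid and latch do not open. 0.5 to 0.61 kg; the weight tells nothing about the contents.
- case_middle_mid (a point): The middle case, alike. In each case is a 0.3 kg steel part: clamped fast in two of them; in one (any) it is loose and can roll 30 mm to and fro along own x. It knocks on the ends when the case is shaken along x or rocked about own y, and lies at the lower end while the case is held tilted (0.1 rad for half a second is enough), shifting the weight: felt as force and moment on the tool.
- case_right_mid (a point): The right-hand (-y) case, alike. Handle of every case: a level bar across the lid, 46 mm long (own y), 18 mm wide (own x), 16 mm thick, its centre 45 mm straight above the case's middle and 26 mm above the lid, on two posts 17 mm to either side of the middle along y. Fingers go down before and behind the bar and pinch it along own x.
- tray: Black dispatch tray, fixed on the bench, 130 mm (own x) by 236 mm (own y), walls 32 mm high, 5 mm thick, floor 5 mm thick; three pockets side by side along own y, each 72 (y) by 120 mm (x), 77 mm between centres: 4 mm of play round each case. A 15 mm ledge at each end. Origin: centre of the underside. Own x points away from the robot, own y to its left.
- pocket_left (a point): Where the middle of the case (point case_left_mid) is when that case stands fully home in the left-hand pocket of the tray.
- pocket_middle (a point): Where the middle of the case (point case_middle_mid) is when that case stands fully home in the middle pocket of the tray.
- pocket_right (a point): Where the middle of the case (point case_right_mid) is when that case stands fully home in the right-hand pocket of the tray.
- bench_end (a point): A point on the left-hand end of the bench: the edge of the bench top runs along world x through it at the height of the top; beyond it (+y) there is only the floor, 0.8 m lower.
- nut_driver: Bystander: nut driver, 29 x 196 x 29 mm, lying loose on the bench right of the tray. Origin: centre of its underside.
- tape_roll: Bystander: roll of packing tape, 108 mm across, 48 mm high, lying flat behind and right of the tray. Origin: centre of its underside.
- box_cutter: Bystander: box cutter, 31 x 156 x 23 mm, lying behind the left-hand end of the tray. Origin: centre of its underside.

How it is judged:
By the outcome, as a careful person would: the job done as asked, in the order asked, and still so for the second after the job is handed in, while the arm keeps its last pose, push and grip.
It also fails if it takes over 72 s, if anything falls off the work surface, if the arm or the gripper's body presses on something with over 40 N, if the wrist force passes 120 N, or if a joint passes its speed limit or range.

## Working session

There is one attempt and no reset: what is moved stays moved. The work goes in short steps, Python scripts to look and compute and a shell command to move; the robot and the scene stay as the last step left them, time stands still between calls to the robot, and variables do not carry over. Pictures are saved under pics/ and viewed, and the job is handed in when it is done.

```bash
ls; mkdir -p pics
python3 - <<'E'
from rig import readout, vision, ctrl
import cv2
print(readout.read_state(), ctrl.pinch_z)
for n in ("side","top"):
    p,d=vision.snapshot(n); cv2.imwrite(f"pics/{n}0.png",p[:,:,::-1]); 
    import numpy as np; np.save(f"{n}0.npy",d); np.save(f"{n}0rgb.npy",p)
    print(vision.camera_info(n))
E
```

```text
pics
{'t': 0.0, 'joints': array([-1.1545168 ,  0.61590321, -0.01261004,  1.42489776,  0.00807816,
        1.10337338, -0.0404014 ]), 'qvel': array([-5.58203021e-04, -1.28833291e-04,  2.78337900e-04,  3.89999892e-05,
        8.90883001e-04, -4.68043255e-04,  5.39388955e-04]), 'joint_torque': array([ 1.65133670e-04, -4.58945775e+01,  2.08488372e-01, -1.65742475e+01,
       -6.12728088e-02,  2.04813725e-02,  2.23155525e-04]), 'tool_pos': array([0.27834459, 0.58703762, 0.40359135]), 'orientation': array([-2.68193105e-04,  2.19561074e-01,  9.75597936e-01, -1.23729703e-03]), 'force': array([ 0.47189503, -0.11079196,  0.65099088]), 'moment': array([-0.03136387,  0.02900696,  0.02447418]), 'width': 0.9964598918620207} 0.1673
{'fx': 509.9912156089249, 'fy': 509.9912156089249, 'cx': 321.76968784349083, 'cy': 232.6009631860064, 'R': array([[-0.82801406, -0.56040181, -0.01850755],
       [-0.30469593,  0.47741749, -0.82415589],
       [ 0.47069428, -0.67677349, -0.56606055]]), 't': array([0.37435256, 0.29836254, 0.51305758])}
{'fx': 535.5799019083682, 'fy': 535.5799019083682, 'cx': 319.07669204994494, 'cy': 246.4164091942671, 'R': array([[ 0.01160632, -0.99983786,  0.01376781],
       [-0.99547411, -0.01285225, -0.09416006],
       [ 0.09432174, -0.01261265, -0.99546187]]), 't': array([-0.20489401,  0.55737876,  1.07950343])}
```

View pics/side0.png

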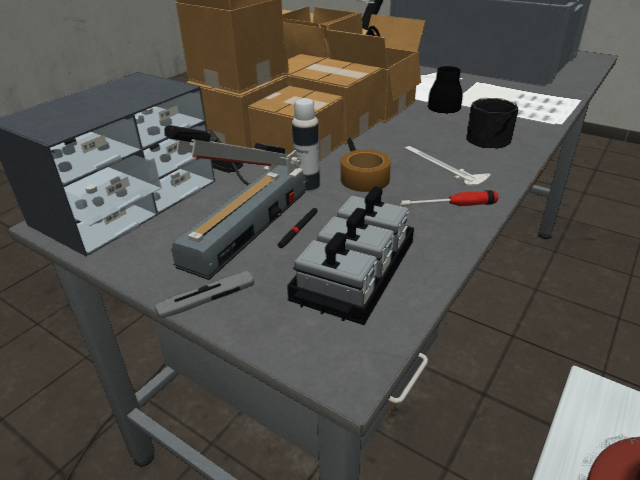

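View pics/top0.png

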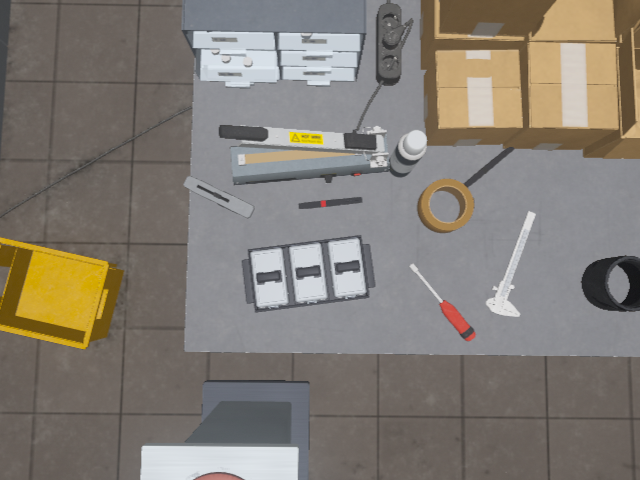

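The top view shows the tray with three cases, handles at about (270,276), (308,271) and (347,267). The bench's left edge is at col ~186, and the tape, driver and calipers are to the right. Next I'll measure positions.

```bash
cat > h.py <<'E'
import numpy as np, cv2
from rig import readout, vision, ctrl
from scipy.spatial.transform import Rotation as Ro
def cloud(n,d):
    c=vision.camera_info(n); v,u=np.mgrid[:480,:640]
    P=np.stack([(u-c['cx'])/c['fx']*d,(v-c['cy'])/c['fy']*d,d],-1)
    W=(P-c['t'])@c['R']; W[d==0]=np.nan; return W
E
python3 - <<'E'
from h import *
d=np.load('top0.npy'); W=cloud('top',d); p=np.load('top0rgb.npy')
np.set_printoptions(precision=4,suppress=True)
for (u,v) in [(270,276),(308,271),(347,267),(187,300),(192,300),(186,200),(60,290),(115,270),(350,352),(250,400),(230,350)]: print(u,v,W[v,u])
g=p.astype(int).sum(-1)
for (u,v) in [(270,276),(308,271),(347,267)]:
    s=np.s_[v-35:v+40,u-22:u+22]; w=W[s].reshape(-1,3)
    m=(w[:,2]>0.095)&(w[:,2]<.13); q=w[m]; 
    r=cv2.minAreaRect((q[:,:2]*1000).astype(np.float32)); print('handle',m.sum(),q.mean(0),np.median(q[:,2]),r)
    m=(w[:,2]>0.06)&(w[:,2]<.09); q=w[m]
    r=cv2.minAreaRect((q[:,:2]*1000).astype(np.float32)); print('lid',m.sum(),q.mean(0),np.median(q[:,2]),r)
w=W[220:325,230:390].reshape(-1,3); m=w[:,2]>0.009
print('tray/all',cv2.minAreaRect((w[m][:,:2]*1000).astype(np.float32)))
m=(w[:,2]>0.02)&(w[:,2]<0.04);print('walls',cv2.minAreaRect((w[m][:,:2]*1000).astype(np.float32)),np.median(w[m][:,2]))
# zmap
print(W[270:282:3,160:200:4].round(3)[...,2])
E
```

```text
270 276 [ 0.4944 -0.1043  0.1092]
308 271 [ 0.5048 -0.1765  0.109 ]
347 267 [ 0.513  -0.2504  0.1147]
187 300 [0.4463 0.0764 0.0013]
192 300 [0.4464 0.0659 0.0015]
186 200 [ 0.7995  0.2747 -0.7885]
60 290 [ 0.4701  0.7114 -0.7941]
115 270 [ 0.5393  0.486  -0.7008]
350 352 [ 0.3427 -0.2652  0.0022]
250 400 [ 0.1119  0.0168 -0.6966]
230 350 [ 0.3442 -0.0161  0.0012]
handle 225 [ 0.4934 -0.1013  0.1107] 0.11104144022274968 ((493.6472473144531, -100.64852142333984), (18.12812614440918, 45.884403228759766), 7.820860862731934)
lid 1686 [ 0.4935 -0.1022  0.078 ] 0.07842986437666505 ((494.08758544921875, -108.79129791259766), (119.8832778930664, 81.10819244384766), 7.163592338562012)
handle 223 [ 0.5041 -0.177   0.111 ] 0.11130115751039263 ((504.3153991699219, -176.80355834960938), (17.878372192382812, 46.06095886230469), 8.12419605255127)
lid 1720 [ 0.5028 -0.176   0.078 ] 0.07830592524984173 ((505.4080505371094, -175.14369201660156), (128.01976013183594, 84.97909545898438), 0.19652503728866577)
handle 221 [ 0.5147 -0.2524  0.1109] 0.11113359703521475 ((515.0675048828125, -253.0416717529297), (17.983579635620117, 46.04827880859375), 7.814032554626465)
lid 1691 [ 0.5128 -0.2512  0.0781] 0.07842354007709505 ((515.6138305664062, -248.21044921875), (119.83871459960938, 81.70117950439453), 2.689091205596924)
tray/all ((504.4516296386719, -176.7106170654297), (130.11831665039062, 266.5736999511719), 8.021492004394531)
walls ((504.4516296386719, -176.7106170654297), (130.11831665039062, 266.5736999511719), 8.021492004394531) 0.031972194367089826
[[-0.803 -0.797 -0.8   -0.801 -0.805 -0.795 -0.793  0.002  0.001  0.001]
 [-0.797 -0.801 -0.803 -0.799 -0.803 -0.796 -0.798  0.001  0.002  0.001]
 [-0.802 -0.798 -0.801 -0.805 -0.798 -0.795 -0.796 -0.001 -0.004  0.001]
 [-0.807 -0.795 -0.789 -0.802    nan -0.795 -0.811 -0.001  0.001  0.001]]
```

Run:
```python
from h import *
p=np.load('top0rgb.npy')[220:325,230:390][:,:,::-1]
cv2.imwrite('pics/crop.png',cv2.resize(p,None,fx=5,fy=5,interpolation=cv2.INTER_CUBIC))
```

```text
(no output)
```

View pics/crop.png

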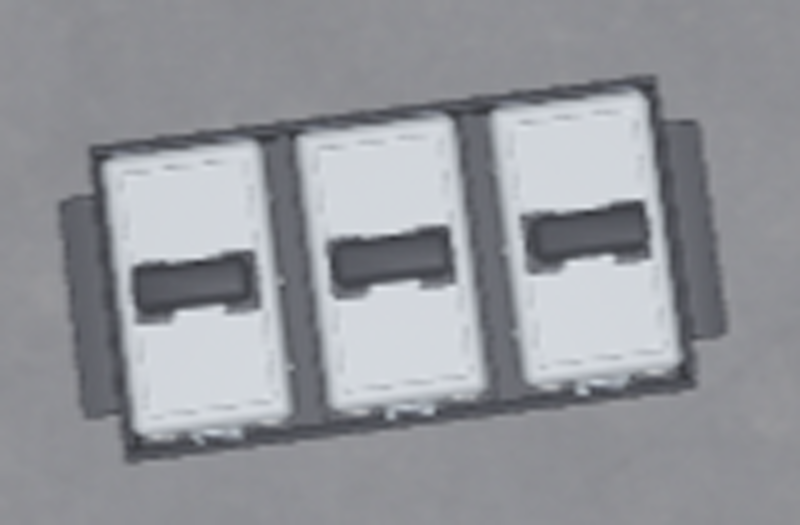

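Tray centre is (0.5045, -0.1767) with a yaw of 8°. The handles sit where the cases' home positions predict.

```bash
cat >> h.py <<'E'
np.set_printoptions(precision=4,suppress=True)
YAW=8.0; T=np.array([.5045,-.1767]); ox=np.array([np.cos(np.radians(YAW)),np.sin(np.radians(YAW))]); oy=np.array([-ox[1],ox[0]])
PK={'L':T+.077*oy,'M':T,'R':T-.077*oy}
def cur():
    s=readout.read_state(); q=s['orientation']; return s,np.array(s['tool_pos']),Ro.from_quat([q[1],q[2],q[3],q[0]])
def Rdown(yaw,tilt=0):
    y=np.array([np.cos(np.radians(yaw)),np.sin(np.radians(yaw)),0]); z=np.array([0,0,-1.]); x=np.cross(y,z)
    R=Ro.from_matrix(np.stack([x,y,z],1)); return R
def row(tcp,yaw):
    s,p,R=cur(); return (R.inv().apply(np.array(tcp)-p)*1000).round(1), np.degrees((R.inv()*Rdown(yaw)).as_rotvec()).round(2)
E
python3 - <<'E'
from h import *
print(PK); s,p,R=cur(); print(R.as_matrix())
t=[*PK['L'],.40]; print(row(t,8))
t=[*PK['L'],.271]; print(row(t,8))
E
```

```text
{'L': array([ 0.4938, -0.1004]), 'M': array([ 0.5045, -0.1767]), 'R': array([ 0.5152, -0.253 ])}
[[-0.9036  0.4284 -0.0009]
 [ 0.4284  0.9036 -0.0021]
 [-0.0001 -0.0023 -1.    ]]
(array([-489.2, -528.9,    4.9]), array([-0.12,  0.07, 56.63]))
(array([-489.2, -528.6,  133.9]), array([-0.12,  0.07, 56.63]))
```

```bash
python3 -m jog '[[1,-40,-43,0,0,0,7],[1,-80,-86,0,0,0,14],[1,-120,-130,0,0,0,21],[1,-160,-173,0,0,0,28],[1,-200,-216,0,0,0,35],[1,-240,-259,0,0,0,42],[1,-280,-303,0,0,0,49],[1,-320,-346,0,0,0,56.6]]' 55
python3 - <<'E'
from h import *
print(row([*PK['L'],.40],8),row([*PK['L'],.271],8))
E
```

```text
t: 1.1
tool_pos: [0.4195, 0.1357, 0.4047]
orientation: [-0.0, 0.657, 0.754, 0.0]
force: [0.5, 0.3, 0.3]
width: 1.001
(array([-244.1,   41.5,    4.7]), array([ 0.  , -0.01, -0.2 ])) (array([-244.1,   41.5,  133.7]), array([ 0.  , -0.01, -0.2 ]))
```

```bash
python3 -m jog '[[1,-60,10,1,0,0,0],[1,-120,20,2,0,0,0],[1,-180,31,4,0,0,0],[1,-244,41.5,5,0,0,-0.2],[1,-244,41.5,50,0,0,-0.2],[1,-244,41.5,90,0,0,-0.2],[1,-244,41.5,90,0,0,-0.2]]'
python3 - <<'E'
from h import *
print(row([*PK['L'],.271],8)); print(readout.read_state())
p,d=vision.snapshot('side'); cv2.imwrite('pics/s1.png',cv2.resize(p[150:350,200:480,::-1],None,fx=2.8,fy=2.8))
p,d=vision.snapshot('top'); cv2.imwrite('pics/t1.png',cv2.resize(p[180:380,180:460,::-1],None,fx=2.8,fy=2.8))
E
```

```text
t: 1.98
tool_pos: [0.4935, -0.098, 0.3123]
orientation: [-0.003, 0.655, 0.756, -0.002]
force: [-0.6, -0.7, 0.6]
width: 0.998
(array([-2.6,  0.3, 41.3]), array([-0.42, -0.13,  0.21]))
{'t': 1.975, 'joints': array([-0.0644,  0.5311,  0.3199,  1.9573, -0.2495,  0.6988,  0.551 ]), 'qvel': array([-0.0156, -0.0601,  0.0249, -0.0635,  0.0094,  0.0224, -0.0074]), 'joint_torque': array([  0.3631, -34.5621,   2.9574, -10.9774,  -0.067 ,  -0.0827,
         0.0485]), 'tool_pos': array([ 0.4935, -0.098 ,  0.3123]), 'orientation': array([-0.0033,  0.6547,  0.7559, -0.002 ]), 'force': array([-0.6381, -0.6669,  0.5512]), 'moment': array([-0.0482,  0.0597,  0.0363]), 'width': 0.9978042715068253}
```

View pics/s1.png

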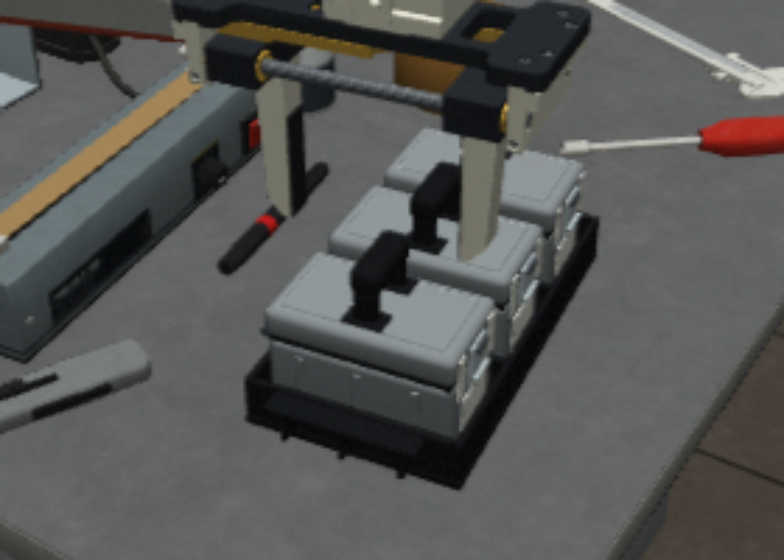

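View pics/t1.png

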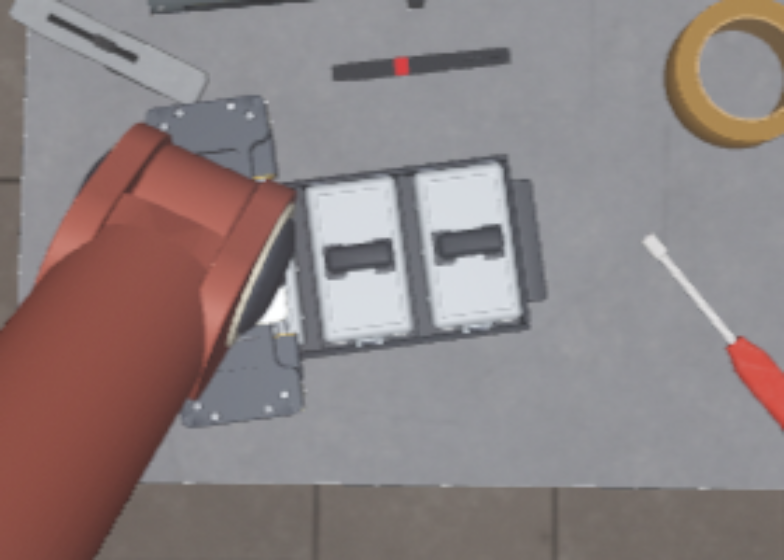

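The gripper straddles the left case's handle and is aligned with the tray. I'll descend and grip.

```bash
python3 -m jog '[[1,-1.5,0,20,-0.2,0,0.1],[1,-2,0,41,-0.2,0,0.1],[1,-2,0,41,-0.2,0,0.1]]' 55
python3 - <<'E'
from h import *
print(row([*PK['L'],.271],8));
E
```

```text
t: 2.45
tool_pos: [0.4951, -0.1, 0.2745]
orientation: [0.001, 0.655, 0.756, 0.002]
force: [-0.1, -0.2, -0.1]
width: 1.006
(array([-0.2, -1.4,  3.5]), array([ 0.23, -0.  ,  0.16]))
```

```bash
python3 -m jog '[[1,0,-1,3,0.1,0,0.1],[1,0,-1,3,0.1,0,0.1],[-1,0,-1,3,0.1,0,0.1],[-1,0,-1,3,0.1,0,0.1],[-1,0,-1,3,0.1,0,0.1],[-1,0,-1,3,0.1,0,0.1],[-1,0,-1,3,0.1,0,0.1]]' 55
python3 - <<'E'
from h import *
print(row([*PK['L'],.271],8)); print(readout.read_state())
E
```

```text
t: 3.32
tool_pos: [0.4939, -0.1004, 0.2707]
orientation: [0.001, 0.656, 0.755, 0.001]
force: [0.4, -0.8, -0.1]
width: 0.513
(array([-0.1, -0.1, -0.3]), array([0.09, 0.  , 0.03]))
{'t': 3.325, 'joints': array([-0.0331,  0.5955,  0.2845,  1.9945, -0.2886,  0.5884,  0.5865]), 'qvel': array([ 0.0008,  0.0012, -0.0006,  0.0011, -0.0001, -0.0003, -0.0011]), 'joint_torque': array([ -0.0022, -37.4846,   2.9914,  -9.8882,  -0.0271,   0.0533,
        -0.0003]), 'tool_pos': array([ 0.4939, -0.1004,  0.2707]), 'orientation': array([0.0005, 0.6559, 0.7549, 0.0006]), 'force': array([ 0.3608, -0.8295, -0.1215]), 'moment': array([-0.0751,  0.0383,  0.0627]), 'width': 0.5128826561785852}
```

```bash
python3 -m jog '[[-1,0,0,0,0,0,0],[-1,0,0,0,0,0,0],[-1,0,0,0,0,0,0],[-1,0,0,0,0,0,0],[-1,0,0,0,0,0,0],[-1,0,0,0,0,0,0]]' 55
```

```text
t: 4.08
tool_pos: [0.4934, -0.1005, 0.2706]
orientation: [-0.0, 0.656, 0.755, 0.0]
force: [-2.8, 0.4, 0.3]
width: 0.187
```

```bash
python3 -m jog '[[-1,0,0,-12,0,0,0],[-1,0,0,-35,0,0,0],[-1,0,0,-75,0,0,0],[-1,0,0,-115,0,0,0],[-1,0,0,-150,0,0,0],[-1,0,0,-150,0,0,0]]' 55
python3 - <<'E'
from h import *
print(row([*PK['L'],.421],8)); print(readout.read_state())
p,d=vision.snapshot('side'); cv2.imwrite('pics/s2.png',p[:,:,::-1])
E
```

```text
t: 4.82
tool_pos: [0.4943, -0.1005, 0.4231]
orientation: [0.004, 0.656, 0.755, 0.003]
force: [0.7, -0.1, -6.9]
width: 0.188
(array([ 0.2, -0.5,  2.1]), array([0.5 , 0.11, 0.06]))
{'t': 4.825, 'joints': array([-0.1157,  0.3852,  0.3854,  1.822 , -0.1752,  0.9586,  0.4846]), 'qvel': array([ 0.0078,  0.0525, -0.0208,  0.0767, -0.0069, -0.0143,  0.0075]), 'joint_torque': array([ -0.1735, -36.8075,   3.1439, -17.1531,  -0.0227,   0.3325,
        -0.035 ]), 'tool_pos': array([ 0.4943, -0.1005,  0.4231]), 'orientation': array([0.0036, 0.6557, 0.755 , 0.0026]), 'force': array([ 0.6675, -0.1314, -6.9439]), 'moment': array([-0.0554,  0.0533, -0.0725]), 'width': 0.18769103793622705}
```

View pics/s2.png

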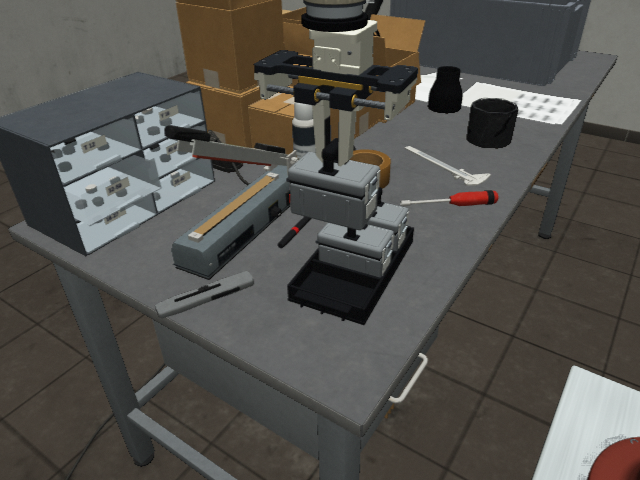

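```bash
python3 -m jog '[[-1,0,25,0,0,0,0],[-1,0,-25,0,0,0,0],[-1,0,25,0,0,0,0],[-1,0,-25,0,0,0,0],[-1,0,25,0,0,0,0],[-1,0,-25,0,0,0,0],[-1,0,25,0,0,0,0],[-1,0,0,0,0,0,0]]' 55
python3 -m jog '[[-1,0,0,0,8,0,0],[-1,0,0,0,8,0,0],[-1,0,0,0,8,0,0],[-1,0,0,0,8,0,0],[-1,0,0,0,8,0,0],[-1,0,0,0,8,0,0],[-1,0,0,0,8,0,0],[-1,0,0,0,8,0,0]]' 55
cat >> h.py <<'E'
def rd(tag):
    s,p,R=cur(); f=R.inv().apply(s['force']); m=R.inv().apply(s['moment']); print(tag,s['t'],'F',f,'M',m,'w',s['width'],'q',np.abs(s['qvel']).max()); return s
E
python3 - <<'E'
from h import *
rd('tilt+')
E
for i in 1; do :; done
python3 -m jog '[[-1,0,0,0,0,0,0]]' 55
python3 - <<'E'
from h import *
rd('tilt+')
E
```

```text
t: 5.88
tool_pos: [0.4962, -0.0977, 0.4156]
orientation: [-0.001, 0.654, 0.756, -0.0]
force: [1.1, -0.8, -4.3]
width: 0.191
t: 6.88
tool_pos: [0.4936, -0.1004, 0.4208]
orientation: [-0.045, 0.654, 0.753, -0.052]
force: [0.6, 0.1, -6.3]
width: 0.189
tilt+ 6.875 F [-0.0313  1.4694  6.1973] M [-0.319  -0.0534 -0.0256] w 0.18913663915743478 q 0.001920343236845355
t: 7.0
tool_pos: [0.4936, -0.1004, 0.4208]
orientation: [-0.045, 0.654, 0.753, -0.052]
force: [-0.4, -0.3, -5.7]
width: 0.188
tilt+ 7.0 F [-0.2747  0.3816  5.7174] M [-0.3217 -0.0535 -0.0312] w 0.1881010807815904 q 0.0016833926254802595
```

```bash
python3 -m jog '[[-1,0,0,0,-8,0,0],[-1,0,0,0,-16,0,0],[-1,0,0,0,-16,0,0],[-1,0,0,0,-16,0,0],[-1,0,0,0,-16,0,0],[-1,0,0,0,-16,0,0],[-1,0,0,0,-16,0,0],[-1,0,0,0,-16,0,0]]' 55
python3 - <<'E'
from h import *
rd('tilt-')
E
python3 -m jog '[[-1,0,0,0,0,0,0]]' 55
python3 - <<'E'
from h import *
rd('tilt-')
E
python3 -m jog '[[-1,0,0,0,8,0,0],[-1,0,0,0,8,0,0],[-1,0,0,0,8,0,0]]' 55
python3 - <<'E'
from h import *
rd('level'); print(row([*PK['L'],.275],8))
p,d=vision.snapshot('side'); cv2.imwrite('pics/s3.png',cv2.resize(p[50:350,200:480,::-1],None,fx=2,fy=2))
E
```

```text
t: 8.0
tool_pos: [0.4937, -0.1004, 0.4207]
orientation: [0.046, 0.654, 0.753, 0.053]
force: [-0.3, -0.3, -5.9]
width: 0.188
tilt- 8.0 F [-0.2746 -1.142   5.7758] M [ 0.4263 -0.027   0.0289] w 0.1884949781980535 q 0.0026563762838805014
t: 8.12
tool_pos: [0.4936, -0.1004, 0.4207]
orientation: [0.046, 0.654, 0.753, 0.053]
force: [0.7, -0.1, -6.4]
width: 0.193
tilt- 8.125 F [-0.2223 -0.2339  6.4079] M [ 0.3986 -0.0594 -0.0121] w 0.19325423542374248 q 0.0016820188951135685
t: 8.5
tool_pos: [0.494, -0.1003, 0.4209]
orientation: [0.002, 0.656, 0.755, 0.002]
force: [0.1, 0.2, -5.1]
width: 0.184
level 8.5 F [0.2114 0.0862 5.0751] M [ 0.0749 -0.0343 -0.0029] w 0.18427378693365584 q 0.01553929090424271
(array([ -0. ,  -1. , 145.9]), array([0.3 , 0.02, 0.03]))
```

View pics/s3.png

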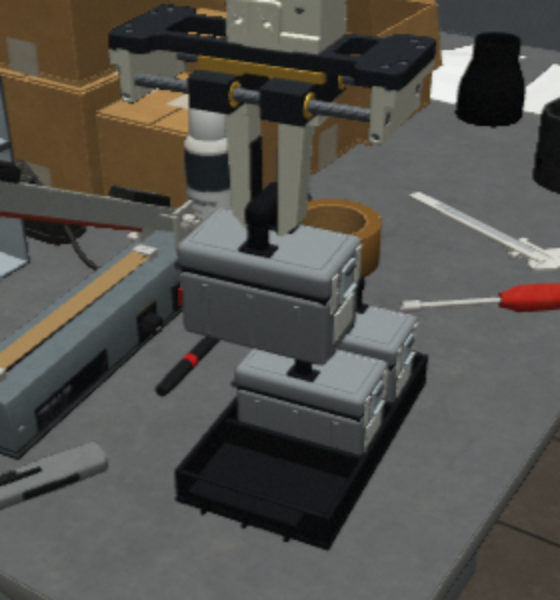

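Case level after the shake. I'll set it back in its pocket.

```bash
python3 -m jog '[[-1,0,0,40,0.3,0,0],[-1,0,0,80,0.3,0,0],[-1,0,0,110,0.3,0,0],[-1,0,0,110,0.3,0,0],[-1,0,0,110,0.3,0,0]]' 55
python3 - <<'E'
from h import *
rd('low'); print(row([*PK['L'],.2707],8))
E
```

```text
t: 9.18
tool_pos: [0.4946, -0.1008, 0.3121]
orientation: [0.0, 0.656, 0.755, -0.0]
force: [-0.2, 0.7, -6.0]
width: 0.19
low 9.175 F [ 0.7076 -0.1439  5.9992] M [-0.0076 -0.1016 -0.0147] w 0.1901730194550949 q 0.01629228446380791
(array([ 0.5, -0.7, 41.4]), array([-0.  ,  0.07,  0.01]))
```

```bash
python3 -m jog '[[-1,0.4,-0.7,14,0,0,0],[-1,0.4,-0.7,26,0,0,0],[-1,0.4,-0.7,34,0,0,0],[-1,0.4,-0.7,40,0,0,0],[-1,0.4,-0.7,41,0,0,0],[-1,0.4,-0.7,41,0,0,0]]' 55
python3 - <<'E'
from h import *
rd('down'); print(row([*PK['L'],.2707],8))
E
```

```text
t: 9.93
tool_pos: [0.4924, -0.1013, 0.2722]
orientation: [-0.001, 0.656, 0.754, -0.001]
force: [-5.2, -0.5, 14.2]
width: 0.186
down 9.925 F [  0.2299  -5.2377 -14.136 ] M [ 1.2608  0.3477 -0.0222] w 0.1859450163354043 q 0.002131335497999729
(array([0.6, 1.5, 1.5]), array([-0.17, -0.01, -0.05]))
```

Run:
```python
from h import *
p,d=vision.snapshot('side'); cv2.imwrite('pics/s4.png',cv2.resize(p[170:340,270:430,::-1],None,fx=4,fy=3.5))
```

```text
(no output)
```

View pics/s4.png

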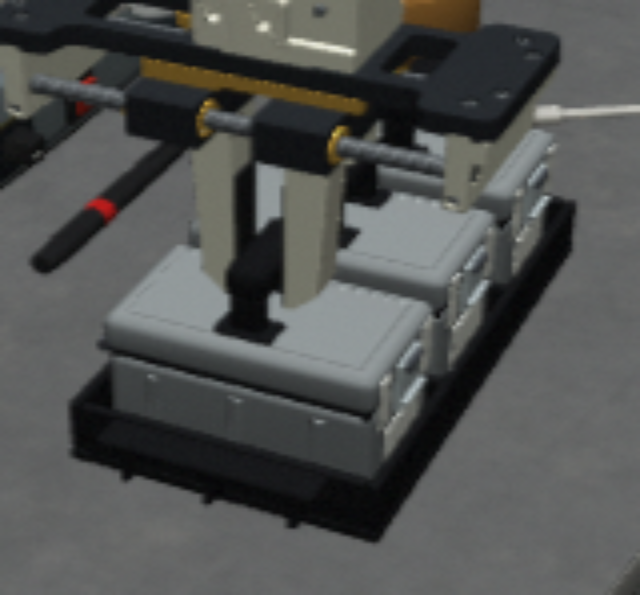

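```bash
python3 -m jog '[[-0.2,0,0,0,0,0,0],[-0.2,0,0,0,0,0,0],[-0.2,0,0,0,0,0,0],[-0.2,0,0,0,0,0,0]]' 55
python3 - <<'E'
from h import *
rd('rel'); print(row([*PK['L'],.31],8));print(row([*PK['M'],.31],8))
E
```

```text
t: 10.48
tool_pos: [0.4931, -0.1, 0.2696]
orientation: [-0.001, 0.656, 0.755, -0.001]
force: [0.6, 0.1, 0.6]
width: 0.399
rel 10.475 F [ 0.001   0.5832 -0.5705] M [ 0.0293 -0.0555  0.0234] w 0.39939546042697366 q 0.0025190731182491446
(array([ -0.5,   0.5, -40.4]), array([-0.2 ,  0.01,  0.05]))
(array([-77.5,   0.4, -40.3]), array([-0.2 ,  0.01,  0.05]))
```

```bash
python3 -m jog '[[-0.2,0,0,-30,0,0,0],[-0.2,0,0,-45,0,0,0],[-0.2,-38,0.4,-45,-0.1,0,0],[-0.2,-77.5,0.4,-45,-0.2,0,0],[-0.2,-77.5,0.4,-45,-0.2,0,0]]' 55
python3 - <<'E'
from h import *
rd('aboveM'); print(row([*PK['M'],.271],8))
p,d=vision.snapshot('top'); W=cloud('top',d); cv2.imwrite('pics/t4.png',cv2.resize(p[220:330,220:400,::-1],None,fx=4.4,fy=4.4))
w=W[225:320,232:295].reshape(-1,3); 
e=(w[:,:2]-T)@np.stack([ox,oy],1)
c=e-[0,.077]; 
m=(w[:,2]>.1)&(w[:,2]<.125)&(abs(c[:,0])<.03)&(abs(c[:,1])<.035); print('handle',m.sum(),np.median(w[m],0),c[m].min(0),c[m].max(0))
m=(abs(c[:,1])<.03)&(w[:,2]>.06)&(w[:,2]<.1)
for a,b in((-.05,-.03),(.02,.05)):
  k=m&(c[:,0]>a)&(c[:,0]<b); print(k.sum(),np.median(w[k,2]))
E
```

```text
t: 11.1
tool_pos: [0.5039, -0.1803, 0.315]
orientation: [0.001, 0.658, 0.753, -0.001]
force: [0.6, 1.6, -0.3]
width: 0.407
aboveM 11.1 F [1.459  0.8079 0.3142] M [ 0.0579 -0.0431  0.0107] w 0.4069343085862189 q 0.0602258109259953
(array([ 3.6,  1.1, 44. ]), array([ 0.02,  0.18, -0.31]))
  return _methods._mean(a, axis=axis, dtype=dtype,
  ret = um.true_divide(
Traceback (most recent call last):
ValueError: zero-size array to reduction operation minimum which has no identity
```

View pics/t4.png

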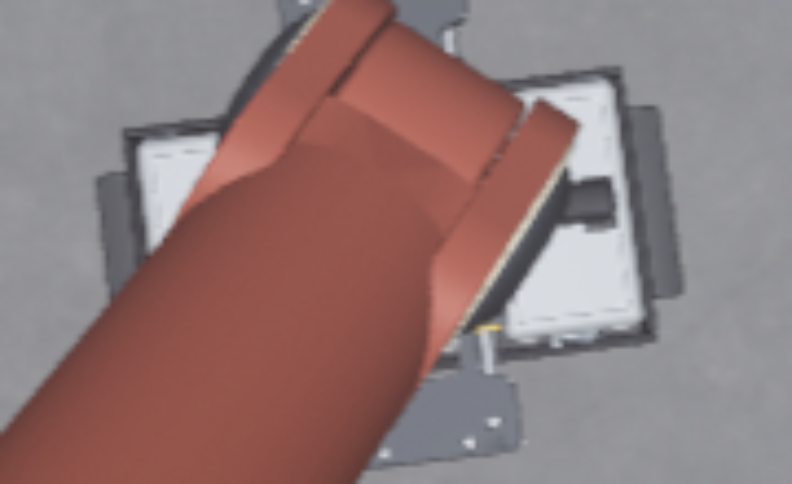

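The arm hides the left case here, so I'll check it later. Continuing with the middle case.

```bash
python3 -m jog '[[-0.2,1,0.5,10,0,0,0],[-0.2,1,0.5,10,0,0,0]]' 55
python3 - <<'E'
from h import *
rd('aboveM'); print(row([*PK['M'],.271],8))
E
```

```text
t: 11.4
tool_pos: [0.5045, -0.1738, 0.3035]
orientation: [-0.002, 0.655, 0.756, -0.0]
force: [0.2, 0.1, -0.1]
width: 0.399
aboveM 11.4 F [0.0543 0.2274 0.0816] M [0.0609 0.0076 0.0417] w 0.39900560202394914 q 0.016383663932627454
(array([-2.9, -0.3, 32.5]), array([-0.14, -0.13,  0.18]))
```

```bash
python3 -m jog '[[-0.2,-2,0,16,0,0,0],[-0.2,-2,0,32,0,0,0],[-0.2,-2,0,32,0,0,0],[-1,-2,0,32,0,0,0],[-1,-2,0,32,0,0,0],[-1,-2,0,32,0,0,0],[-1,-2,0,32,0,0,0],[-1,-2,0,32,0,0,0]]' 58
python3 - <<'E'
from h import *
rd('gripM'); print(row([*PK['M'],.271],8))
E
```

```text
t: 12.4
tool_pos: [0.5045, -0.1779, 0.2731]
orientation: [-0.0, 0.656, 0.755, -0.0]
force: [-2.9, 0.1, 3.8]
width: 0.188
gripM 12.4 F [ 0.4729 -2.8253 -3.8017] M [ 0.6678 -0.0806  0.0165] w 0.18753231860747704 q 0.0017402614195588632
(array([1.2, 0.2, 2.1]), array([-0.04, -0.  ,  0.01]))
```

```bash
python3 -m jog '[[-1,0,0,-12,0,0,0],[-1,0,0,-35,0,0,0],[-1,0,0,-75,0,0,0],[-1,0,0,-115,0,0,0],[-1,0,0,-150,0,0,0],[-1,0,0,-150,0,0,0]]' 58
python3 - <<'E'
from h import *
rd('up')
E
python3 -m jog '[[-1,0,25,0,0,0,0],[-1,0,-25,0,0,0,0],[-1,0,25,0,0,0,0],[-1,0,-25,0,0,0,0],[-1,0,25,0,0,0,0],[-1,0,-25,0,0,0,0],[-1,0,25,0,0,0,0],[-1,0,0,0,0,0,0]]' 58
python3 -m jog '[[-1,0,0,0,8,0,0],[-1,0,0,0,8,0,0],[-1,0,0,0,8,0,0],[-1,0,0,0,8,0,0],[-1,0,0,0,8,0,0],[-1,0,0,0,8,0,0],[-1,0,0,0,8,0,0],[-1,0,0,0,8,0,0]]' 58
python3 - <<'E'
from h import *
rd('tilt+')
E
python3 -m jog '[[-1,0,0,0,0,0,0]]' 58
python3 - <<'E'
from h import *
rd('tilt+')
E
python3 -m jog '[[-1,0,0,0,-8,0,0],[-1,0,0,0,-16,0,0],[-1,0,0,0,-16,0,0],[-1,0,0,0,-16,0,0],[-1,0,0,0,-16,0,0],[-1,0,0,0,-16,0,0],[-1,0,0,0,-16,0,0],[-1,0,0,0,-16,0,0]]' 58
python3 - <<'E'
from h import *
rd('tilt-')
E
python3 -m jog '[[-1,0,0,0,0,0,0]]' 58
python3 - <<'E'
from h import *
rd('tilt-')
E
python3 -m jog '[[-1,0,0,0,8,0,0],[-1,0,0,0,8,0,0],[-1,0,0,0,8,0,0]]' 58
python3 - <<'E'
from h import *
rd('level'); print(row([*PK['M'],.275],8))
p,d=vision.snapshot('side'); cv2.imwrite('pics/s5.png',cv2.resize(p[50:350,200:480,::-1],None,fx=2,fy=2))
E
```

```text
t: 13.15
tool_pos: [0.5055, -0.1777, 0.4249]
orientation: [0.003, 0.656, 0.755, 0.001]
force: [0.2, 0.0, -5.9]
width: 0.188
up 13.15 F [0.0255 0.2099 5.9434] M [-0.0115 -0.0827  0.0263] w 0.18822615918851102 q 0.08141986686708767
t: 14.15
tool_pos: [0.5087, -0.1742, 0.4178]
orientation: [-0.001, 0.654, 0.757, 0.001]
force: [0.7, 0.2, -4.9]
width: 0.189
t: 15.15
tool_pos: [0.5049, -0.1777, 0.4228]
orientation: [-0.046, 0.654, 0.753, -0.053]
force: [-0.7, 0.4, -5.8]
width: 0.187
tilt+ 15.15 F [0.5481 0.1475 5.8505] M [-0.2459 -0.0629  0.0265] w 0.18714070455360263 q 0.0016963909318143428
t: 15.28
tool_pos: [0.5049, -0.1777, 0.4228]
orientation: [-0.046, 0.654, 0.753, -0.053]
force: [-0.1, -0.5, -6.6]
width: 0.188
tilt+ 15.275 F [-0.4709  0.7538  6.5773] M [-0.2505 -0.061  -0.006 ] w 0.18844559481293466 q 0.0012160887425854959
t: 16.27
tool_pos: [0.505, -0.1776, 0.4227]
orientation: [0.046, 0.654, 0.753, 0.053]
force: [0.5, -0.5, -5.5]
width: 0.188
tilt- 16.275 F [-0.5592 -0.3138  5.4808] M [ 0.4184 -0.0479 -0.084 ] w 0.18814345177814268 q 0.002872022178211593
t: 16.4
tool_pos: [0.5049, -0.1777, 0.4227]
orientation: [0.046, 0.654, 0.753, 0.053]
force: [0.5, 0.1, -5.2]
width: 0.191
tilt- 16.4 F [ 0.0577 -0.194   5.2447] M [ 0.3349 -0.0783 -0.0733] w 0.1905695630978462 q 0.0017872357148316779
t: 16.77
tool_pos: [0.5051, -0.1776, 0.4228]
orientation: [0.001, 0.656, 0.755, 0.001]
force: [-0.5, 0.6, -6.4]
width: 0.19
level 16.775 F [ 0.6756 -0.4531  6.3673] M [ 0.0793 -0.0914  0.0331] w 0.19037765572469345 q 0.007045954229218474
(array([  1. ,  -0.9, 147.8]), array([0.16, 0.01, 0.03]))
```

View pics/s5.png

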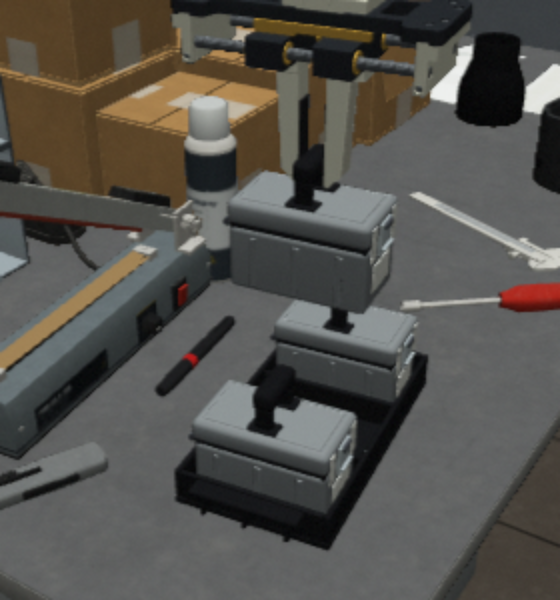

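```bash
cat >> h.py <<'E'
def avg(tag,n=8):
    M=[];F=[];D=[]
    for i in range(n):
        vision.snapshot('side'); s,p,R=cur(); M.append(R.inv().apply(s['moment'])); F.append(R.inv().apply(s['force'])); D.append((R.inv().apply([0,0,-1])))
    M=np.array(M);F=np.array(F); print(tag,s['t'],'F',F.mean(0),'M',M.mean(0),'sem',M.std(0)/n**.5,'down',np.mean(D,0))
E
python3 - <<'E'
from h import *
avg('M level after -')
E
python3 -m jog '[[-1,0,0,0,8,0,0],[-1,0,0,0,8,0,0],[-1,0,0,0,8,0,0],[-1,0,0,0,8,0,0],[-1,0,0,0,8,0,0],[-1,0,0,0,8,0,0],[-1,0,0,0,0,0,0],[-1,0,0,0,0,0,0]]' 58
python3 -m jog '[[-1,0,0,0,0,0,0]]' 58
python3 - <<'E'
from h import *
avg('M level after +'); print(row([*PK['M'],.275],8))
E
```

```text
M level after - 17.225 F [0.0964 0.1546 6.033 ] M [ 0.0221 -0.062   0.0139] sem [0.0085 0.0095 0.0083] down [ 0.     -0.0011  1.    ]
t: 18.23
tool_pos: [0.5042, -0.1781, 0.4232]
orientation: [-0.0, 0.656, 0.755, -0.0]
force: [-1.1, -0.5, -5.7]
width: 0.184
t: 18.35
tool_pos: [0.5047, -0.1777, 0.4227]
orientation: [-0.001, 0.656, 0.755, -0.001]
force: [-0.3, -0.4, -6.4]
width: 0.189
M level after + 18.75 F [-0.3309 -0.0814  6.0009] M [ 0.0997 -0.0501 -0.0074] sem [0.0077 0.0069 0.0139] down [-0.0001  0.0015  1.    ]
(array([  1. ,  -0.3, 147.6]), array([-0.04, -0.  ,  0.05]))
```

Middle case's level moment changes by +0.08 N m depending on which way it was last tilted. That is the expected 0.3 kg × 30 mm shift with the right sign, so the middle looks loose. I still have to test the right one and put the middle back.

```bash
python3 -m jog '[[-1,0.5,0,40,0,0,0],[-1,0.5,0,80,0,0,0],[-1,0.5,0,112,0,0,0],[-1,0.5,0,112,0,0,0],[-1,0.5,0,112,0,0,0]]' 58
python3 - <<'E'
from h import *
rd('low'); print(row([*PK['M'],.2707],8))
E
```

```text
t: 19.38
tool_pos: [0.5056, -0.1776, 0.312]
orientation: [0.001, 0.656, 0.755, 0.0]
force: [1.2, -0.0, -5.4]
width: 0.185
low 19.375 F [-0.201   1.1709  5.4434] M [ 0.0699 -0.0919  0.0017] w 0.18538691115296438 q 0.018592862336380585
(array([ 1.1, -1.1, 41.3]), array([0.13, 0.09, 0.03]))
```

```bash
python3 -m jog '[[-1,0.3,-0.6,14,0,0,0],[-1,0.3,-0.6,26,0,0,0],[-1,0.3,-0.6,34,0,0,0],[-1,0.3,-0.6,38,0,0,0],[-1,0.3,-0.6,38.5,0,0,0],[-1,0.3,-0.6,38.5,0,0,0]]' 58
python3 - <<'E'
from h import *
rd('down'); print(row([*PK['M'],.2707],8))
E
```

```text
t: 20.12
tool_pos: [0.504, -0.1768, 0.2754]
orientation: [-0.0, 0.656, 0.755, 0.001]
force: [-5.7, 3.3, 18.3]
width: 0.19
down 20.125 F [  4.1424  -5.1699 -18.3421] M [ 1.5465  0.8357 -0.0053] w 0.18997765929043223 q 0.0011883472813203361
(array([0.1, 0.5, 4.7]), array([ 0.06, -0.12,  0.05]))
```

```bash
python3 -m jog '[[-0.2,0,0,0,0,0,0],[-0.2,0,0,0,0,0,0],[-0.2,0,0,0,0,0,0],[-0.2,0,0,0,0,0,0]]' 58
python3 -m jog '[[-0.2,0,0,-30,0,0,0],[-0.2,0,0,-45,0,0,0],[-0.2,-38,0.4,-45,0,0,0],[-0.2,-77,0.4,-45,0,0,0],[-0.2,-77,0.4,-45,0,0,0],[-0.2,-77,0.4,-45,0,0,0]]' 55
cat >> h.py <<'E'
def chk(W,k):
    w=W.reshape(-1,3); c=(w[:,:2]-PK[k])@np.stack([ox,oy],1)
    m=(w[:,2]>.1)&(w[:,2]<.125)&(abs(c[:,0])<.025)&(abs(c[:,1])<.032)
    if m.sum()>5: print(k,'handle',m.sum(),'z',np.median(w[m,2]).round(4),c[m].min(0),c[m].max(0))
    for a,b in((-.05,-.03),(.02,.05)):
        q=(abs(c[:,1])<.03)&(w[:,2]>.06)&(w[:,2]<.1)&(c[:,0]>a)&(c[:,0]<b)
        if q.sum(): print('  lid',a,q.sum(),np.median(w[q,2]).round(4))
E
python3 - <<'E'
from h import *
rd('aboveR'); print(row([*PK['R'],.271],8))
p,d=vision.snapshot('side'); cv2.imwrite('pics/s6.png',cv2.resize(p[150:340,250:450,::-1],None,fx=3.5,fy=3))
W=cloud('side',d); W0=cloud('side',np.load('side0.npy'))
for k in 'LM': chk(W,k); print('before');chk(W0,k)
E
```

```text
t: 20.62
tool_pos: [0.5044, -0.1771, 0.2721]
orientation: [0.0, 0.656, 0.755, -0.0]
force: [0.4, -0.1, 0.1]
width: 0.4
t: 21.38
tool_pos: [0.5153, -0.2524, 0.3168]
orientation: [-0.001, 0.656, 0.755, 0.0]
force: [0.4, 0.8, 0.2]
width: 0.397
aboveR 21.375 F [ 0.7517  0.5485 -0.15  ] M [ 0.1211 -0.0439  0.0217] w 0.39684615462686557 q 0.019623978655067226
(array([-0.6, -0.1, 45.8]), array([-0.04, -0.09,  0.06]))
L handle 295 z 0.1088 [-0.0115 -0.0215] [0.0063 0.0237]
  lid -0.05 356 0.0769
  lid 0.02 433 0.0768
before
L handle 291 z 0.1087 [-0.0102 -0.0215] [0.008  0.0253]
  lid -0.05 348 0.0769
  lid 0.02 413 0.077
M handle 246 z 0.1089 [-0.0105 -0.0197] [0.0073 0.0278]
  lid -0.05 261 0.0769
  lid 0.02 305 0.077
before
M handle 240 z 0.1088 [-0.0099 -0.0196] [0.0081 0.0256]
  lid -0.05 276 0.0769
  lid 0.02 315 0.077
```

View pics/s6.png

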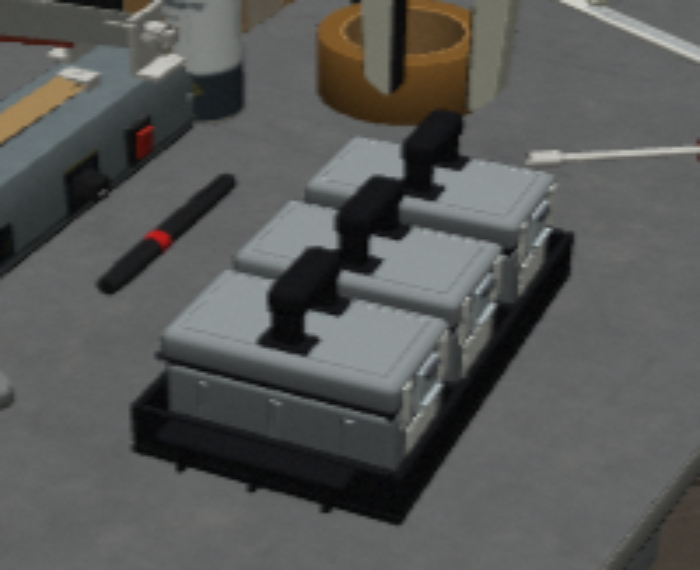

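The side depth shows left and middle fully home: lid heights are the same as before and level at both ends. Next the right case.

```bash
python3 -m jog '[[-0.2,-0.5,0,24,0,0,0],[-0.2,-0.5,0,45.5,0,0,0],[-0.2,-0.5,0,45.5,0,0,0],[-1,-0.5,0,45.5,0,0,0],[-1,-0.5,0,45.5,0,0,0],[-1,-0.5,0,45.5,0,0,0],[-1,-0.5,0,45.5,0,0,0],[-1,-0.5,0,45.5,0,0,0]]' 58
python3 - <<'E'
from h import *
rd('gripR'); print(row([*PK['R'],.271],8))
E
```

```text
t: 22.42
tool_pos: [0.5152, -0.2539, 0.2726]
orientation: [-0.0, 0.656, 0.755, -0.0]
force: [-3.3, 0.4, 6.0]
width: 0.187
gripR 22.425 F [ 0.8166 -3.223  -6.0228] M [0.5412 0.1838 0.0002] w 0.1871597297461046 q 0.0018059646577182555
(array([0.9, 0.2, 1.6]), array([-0.  ,  0.  ,  0.02]))
```

```bash
python3 -m jog '[[-1,0,0,-12,0,0,0],[-1,0,0,-35,0,0,0],[-1,0,0,-75,0,0,0],[-1,0,0,-115,0,0,0],[-1,0,0,-150,0,0,0],[-1,0,0,-150,0,0,0]]' 58
python3 -m jog '[[-1,0,25,0,0,0,0],[-1,0,-25,0,0,0,0],[-1,0,25,0,0,0,0],[-1,0,-25,0,0,0,0],[-1,0,25,0,0,0,0],[-1,0,-25,0,0,0,0],[-1,0,25,0,0,0,0],[-1,0,0,0,0,0,0]]' 58
python3 -m jog '[[-1,0,0,0,8,0,0],[-1,0,0,0,8,0,0],[-1,0,0,0,8,0,0],[-1,0,0,0,8,0,0],[-1,0,0,0,8,0,0],[-1,0,0,0,8,0,0]]' 58
python3 - <<'E'
from h import *
avg('R tilt+',5)
E
python3 -m jog '[[-1,0,0,0,-8,0,0],[-1,0,0,0,-8,0,0],[-1,0,0,0,-8,0,0]]' 58
python3 - <<'E'
from h import *
avg('R level after+',8)
E
python3 -m jog '[[-1,0,0,0,-8,0,0],[-1,0,0,0,-8,0,0],[-1,0,0,0,-8,0,0],[-1,0,0,0,-8,0,0],[-1,0,0,0,-8,0,0],[-1,0,0,0,-8,0,0]]' 58
python3 - <<'E'
from h import *
avg('R tilt-',5)
E
python3 -m jog '[[-1,0,0,0,8,0,0],[-1,0,0,0,8,0,0],[-1,0,0,0,8,0,0]]' 58
python3 - <<'E'
from h import *
avg('R level after-',8)
print(row([*PK['R'],.275],8))
E
```

```text
t: 23.18
tool_pos: [0.5159, -0.254, 0.424]
orientation: [0.003, 0.656, 0.755, 0.001]
force: [-0.4, 0.1, -5.5]
width: 0.189
t: 24.18
tool_pos: [0.5193, -0.2496, 0.4164]
orientation: [-0.002, 0.653, 0.757, 0.001]
force: [-0.1, 0.5, -4.4]
width: 0.188
t: 24.92
tool_pos: [0.5154, -0.2537, 0.4219]
orientation: [-0.045, 0.654, 0.753, -0.052]
force: [-0.4, -0.8, -4.1]
width: 0.188
R tilt+ 25.175 F [-0.1267  0.6555  5.0717] M [-0.2695 -0.0394  0.0017] sem [0.0048 0.0035 0.0076] down [0.0001 0.1388 0.9903]
t: 25.55
tool_pos: [0.5151, -0.2537, 0.4217]
orientation: [-0.001, 0.656, 0.755, -0.001]
force: [-0.4, 0.4, -5.2]
width: 0.187
R level after+ 25.95 F [ 0.0146 -0.0885  4.8438] M [ 0.0573 -0.0664 -0.0186] sem [0.0082 0.0107 0.0104] down [-0.0002  0.0014  1.    ]
t: 26.7
tool_pos: [0.5156, -0.2536, 0.4216]
orientation: [0.046, 0.654, 0.753, 0.052]
force: [-0.2, -0.7, -4.8]
width: 0.187
R tilt- 26.95 F [-0.5738 -0.7652  5.2771] M [ 0.3994 -0.0615 -0.0206] sem [0.0153 0.0203 0.0149] down [-0.     -0.1389  0.9903]
t: 27.32
tool_pos: [0.5158, -0.2535, 0.4218]
orientation: [0.001, 0.656, 0.755, 0.001]
force: [-0.6, -0.6, -4.6]
width: 0.186
R level after- 27.725 F [-0.2061 -0.0762  5.1508] M [ 0.0873 -0.0477 -0.0114] sem [0.0109 0.0108 0.0157] down [ 0.0001 -0.0012  1.    ]
(array([  0.8,  -0.1, 146.8]), array([0.02, 0.  , 0.02]))
```

Right case: no shift, -0.03 (about noise). Allowing for weight, the tilt difference gives left 0.376, right 0.374 and middle 0.27. The middle is the loose one. Putting the right case back.

```bash
python3 -m jog '[[-1,0.5,0,40,0,0,0],[-1,0.5,0,80,0,0,0],[-1,0.5,0,110,0,0,0],[-1,0.5,0,110,0,0,0],[-1,0.5,0,110,0,0,0]]' 58
python3 - <<'E'
from h import *
rd('low'); print(row([*PK['R'],.2725],8))
E
```

```text
t: 28.35
tool_pos: [0.516, -0.2537, 0.3131]
orientation: [0.001, 0.656, 0.755, 0.0]
force: [0.1, -0.6, -6.0]
width: 0.188
low 28.35 F [-0.5417 -0.036   6.0182] M [ 0.076  -0.034  -0.0267] w 0.18773856331152772 q 0.017585336432886386
(array([ 0.9, -0.8, 40.6]), array([0.14, 0.11, 0.02]))
```

```bash
python3 -m jog '[[-1,0.5,-0.5,14,0,0,0],[-1,0.5,-0.5,26,0,0,0],[-1,0.5,-0.5,33,0,0,0],[-1,0.5,-0.5,37,0,0,0],[-1,0.5,-0.5,38,0,0,0],[-1,0.5,-0.5,38,0,0,0]]' 58
python3 -m jog '[[-0.2,0,0,0,0,0,0],[-0.2,0,0,0,0,0,0],[-0.2,0,0,0,0,0,0],[-0.2,0,0,0,0,0,0]]' 58
python3 - <<'E'
from h import *
rd('rel'); print(row([*PK['M'],.318],8))
E
```

```text
t: 29.1
tool_pos: [0.5148, -0.2529, 0.2741]
orientation: [0.0, 0.656, 0.755, -0.0]
force: [-1.0, 0.6, -2.3]
width: 0.188
t: 29.6
tool_pos: [0.5149, -0.2528, 0.274]
orientation: [0.0, 0.656, 0.755, 0.0]
force: [0.1, 0.8, 0.2]
width: 0.401
rel 29.6 F [ 0.8106  0.1812 -0.181 ] M [ 0.072  -0.0709 -0.0216] w 0.40080337783669023 q 0.0025350707364745163
(array([ 76.8,   0.3, -44.1]), array([0.03, 0.02, 0.04]))
```

```bash
python3 -m jog '[[-0.2,0,0,-30,0,0,0],[-0.2,0,0,-45,0,0,0],[-0.2,38,0.4,-45,0,0,0],[-0.2,77,0.4,-45,0,0,0],[-0.2,77,0.4,-45,0,0,0],[-0.2,77,0.4,-45,0,0,0]]' 58
python3 - <<'E'
from h import *
rd('aboveM'); print(row([*PK['M'],.271],8))
p,d=vision.snapshot('top'); W=cloud('top',d); W0=cloud('top',np.load('top0.npy'))
chk(W,'R'); print('before'); chk(W0,'R')
p,d=vision.snapshot('side');W=cloud('side',d); W0=cloud('side',np.load('side0.npy'))
chk(W,'R'); print('before'); chk(W0,'R')
E
```

```text
t: 30.35
tool_pos: [0.5045, -0.1771, 0.319]
orientation: [0.001, 0.656, 0.755, -0.0]
force: [-0.3, -0.1, -0.2]
width: 0.397
aboveM 30.35 F [-0.0929 -0.3552  0.2314] M [-0.0226 -0.0831  0.    ] w 0.3973655636862335 q 0.017383967864241612
(array([ 0.5,  0. , 48. ]), array([0.03, 0.07, 0.01]))
R handle 124 z 0.1111 [-0.0089 -0.023 ] [0.009  0.0071]
  lid -0.05 308 0.0786
  lid 0.02 186 0.0788
before
R handle 220 z 0.1111 [-0.0092 -0.0231] [0.0088 0.0229]
  lid -0.05 312 0.0788
  lid 0.02 460 0.0789
R handle 28 z 0.1057 [-0.0092 -0.0221] [0.0088 0.0244]
  lid -0.05 224 0.077
  lid 0.02 259 0.0772
before
R handle 198 z 0.1087 [-0.0095 -0.0214] [0.0076 0.0258]
  lid -0.05 228 0.0768
  lid 0.02 257 0.0771
```

```bash
python3 -m jog '[[-0.2,0.3,0,24,0,0,0],[-0.2,0.3,0,47,0,0,0],[-0.2,0.3,0,47,0,0,0],[-1,0.3,0,47,0,0,0],[-1,0.3,0,47,0,0,0],[-1,0.3,0,47,0,0,0],[-1,0.3,0,47,0,0,0],[-1,0.3,0,47,0,0,0]]' 58
python3 -m jog '[[-1,0,0,-12,0,0,0],[-1,0,0,-35,0,0,0],[-1,0,0,-75,0,0,0],[-1,0,0,-115,0,0,0],[-1,0,0,-155,0,0,0],[-1,0,0,-180,0,0,0],[-1,0,0,-180,0,0,0]]' 58
python3 - <<'E'
from h import *
s=rd('up'); print(s['joints'],row([.47,.29,.455],8))
E
```

```text
t: 31.45
tool_pos: [0.5042, -0.1766, 0.2725]
orientation: [0.0, 0.656, 0.755, -0.0]
force: [-3.3, -0.8, 6.0]
width: 0.191
t: 32.33
tool_pos: [0.5045, -0.1759, 0.4529]
orientation: [0.001, 0.656, 0.755, 0.001]
force: [-0.3, 0.2, -6.7]
width: 0.191
up 32.325 F [ 0.2831 -0.3125  6.6815] M [ 0.0623 -0.0772  0.007 ] w 0.19079998881963595 q 0.06132309095219319
[ 0.0192  0.4061  0.4036  1.6966 -0.1784  1.0719  0.6194] (array([466.1,  31.2,  -2.4]), array([0.18, 0.06, 0.07]))
```

```bash
python3 -m jog '[[-1,15,1,0,0,0,0],[-1,45,3,0,0,0,0],[-1,80,5,0,0,0,0],[-1,120,8,0,0,0,0],[-1,160,11,0,0,0,0],[-1,200,14,0,0,0,0],[-1,240,17,0,0,0,0],[-1,280,20,0,0,0,0]]' 58
python3 -m jog '[[-1,40,3,0,0,0,0],[-1,80,5,0,0,0,0],[-1,120,7,0,0,0,0],[-1,150,9,0,0,0,0],[-1,170,10,0,0,0,0],[-1,182,11,0,0,0,0],[-1,186,11,0,0,0,0],[-1,186,11,0,0,0,0]]' 58
python3 -m jog '[[-1,0,0,0,0,0,0],[-1,0,0,0,0,0,0],[-1,0,0,0,0,0,0],[-1,0,0,0,0,0,0]]' 58
python3 - <<'E'
from h import *
s=rd('there'); print(s['tool_pos'],s['joints'],row([.47,.29,.455],8))
p,d=vision.snapshot('side'); cv2.imwrite('pics/s8.png',p[:,:,::-1]); W=cloud('side',d)
for k in 'LR': chk(W,k)
p,d=vision.snapshot('top'); cv2.imwrite('pics/t8.png',p[:,:,::-1]); W=cloud('top',d)
for k in 'LR': chk(W,k)
E
```

```text
t: 33.33
tool_pos: [0.4837, 0.1065, 0.4497]
orientation: [-0.002, 0.655, 0.755, -0.002]
force: [1.4, -0.4, -5.7]
width: 0.187
t: 34.33
tool_pos: [0.4702, 0.2888, 0.4516]
orientation: [0.0, 0.656, 0.754, -0.0]
force: [-0.2, 0.2, -5.9]
width: 0.188
t: 34.83
tool_pos: [0.47, 0.2895, 0.4518]
orientation: [-0.0, 0.656, 0.755, -0.0]
force: [0.4, -0.4, -5.9]
width: 0.189
there 34.825 F [-0.4722  0.288   5.8864] M [ 0.1333 -0.0749 -0.0143] w 0.18856991696859168 q 0.0027044668938086655
[0.47   0.2895 0.4518] [-0.7832  0.4265  0.2869  1.6478 -0.1327  1.0865 -0.3187] (array([ 0.5,  0. , -3.2]), array([-0.  , -0.  ,  0.02]))
L handle 289 z 0.1088 [-0.0117 -0.0221] [0.006  0.0241]
  lid -0.05 363 0.0769
  lid 0.02 444 0.0767
R handle 205 z 0.1086 [-0.0095 -0.0217] [0.0089 0.026 ]
  lid -0.05 236 0.0769
  lid 0.02 282 0.077
L handle 224 z 0.1112 [-0.0109 -0.024 ] [0.0071 0.0215]
  lid -0.05 316 0.079
  lid 0.02 462 0.0786
R handle 214 z 0.1112 [-0.0088 -0.0228] [0.0091 0.0228]
  lid -0.05 310 0.0787
  lid 0.02 458 0.0788
```

View pics/s8.png

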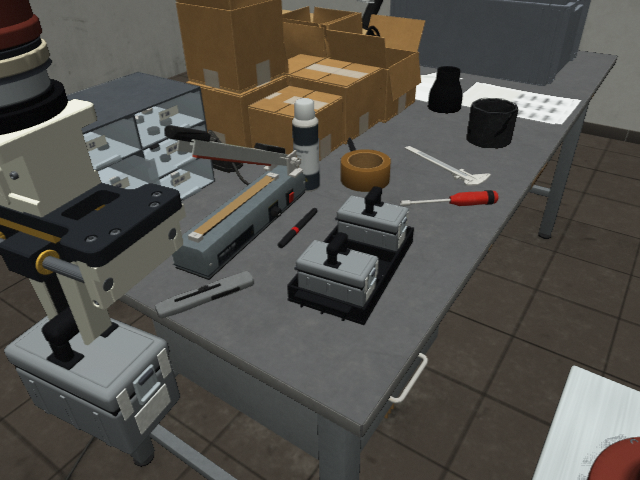

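View pics/t8.png

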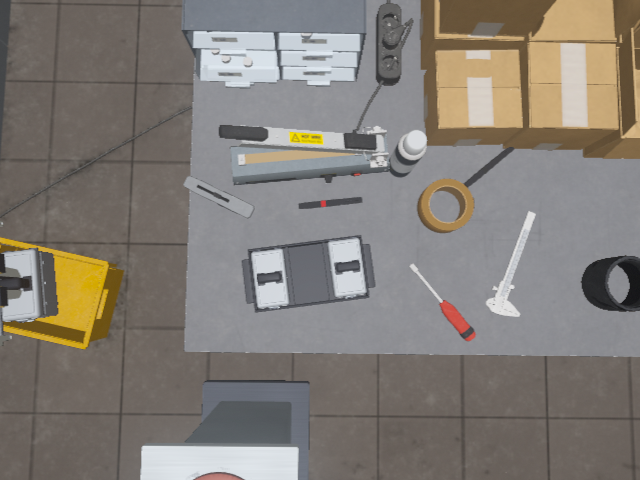

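The middle case is held past the bench end, left and right sit in their pockets, and the tools are where they started. I'll check the held case is upright and still.

Run:
```python
from h import *
p,d=vision.snapshot('side'); W=cloud('side',d); s=readout.read_state()
w=W.reshape(-1,3); c=(w[:,:2]-s['tool_pos'][:2])@np.stack([ox,oy],1)
m=(abs(c[:,0])<.048)&(abs(c[:,1])<.026)&(w[:,2]>.25)&(w[:,2]<.268)
q=np.c_[c[m],w[m,2]]; 
for i in range(4):
    a=np.linalg.lstsq(np.c_[q[:,:2],np.ones(len(q))],q[:,2],rcond=None)[0]; r=q[:,2]-np.c_[q[:,:2],np.ones(len(q))]@a; q=q[abs(r)<max(2*r.std(),.001)]
print(len(q),'slope x,y deg',np.degrees(a[:2]),'lid z',a[2]); print(np.abs(s['qvel']).max(),s['tool_pos'],s['t'])
p0=np.load('top0rgb.npy').astype(int);t,_=vision.snapshot('top');print('tools diff',(abs(t.astype(int)-p0).max(-1)[150:350,380:560]>40).sum(),(abs(t.astype(int)-p0).max(-1)[170:230,180:370]>40).sum())
```

```text
3324 slope x,y deg [-0.1575  0.4643] lid z 0.256132327281872
0.0021301467291960263 [0.47   0.2896 0.4517] 34.975
tools diff 0 0
```

```bash
python3 -c "
from rig import workorder; print(workorder.close_job())"
```

```text
the job is handed in; nothing more can be done
None
```

The middle case is the one that rattles. I finished holding it past the left-hand end of the bench and handed the job in at about 35 s.

**What I did:** Left, then middle, then right, I lifted each case by its handle, shook it end to end with the lid up and tilted it 8° each way. Each one went back in its own pocket. I then picked the middle case up again and took it out to the left.

**How I found the loose part:**

| Case | Change in level moment after opposite tilts | Tilt response, allowing for weight |
|---|---|---|
| Left | not measured | 0.376 N m |
| Middle | +0.078 N m (0.088 expected if loose) | 0.27 N m |
| Right | -0.03 N m (about two standard errors, and the opposite sign to a loose part) | 0.374 N m |

I called the left case sound on its tilt response alone. It matches the right case, and both differ from the middle. The judgement rests on these tilt readings, because the force sensor could not be read during the shaking itself.

**Last checks:**
- **Held case:** its lid is level to about 0.5° and the arm is still. The underside is about 0.18 m above bench height, and its centre is about 0.21 m beyond the edge.
- **Other two cases:** lid heights match the first pictures to within 0.3 mm at both ends, so both are fully home.
- **Tools:** the top view shows no change around any of them.
- **Contact while setting down:** the left and middle cases met the pocket with about 15 to 20 N, standing 1.5 to 2.3 mm high in the grip. Both settled home when released.

No check failed.

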